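# Unlatch and open the bottle pen's gate

## Robot

A 6-joint arm with a two-finger parallel gripper is mounted at the origin on the work surface. World frame = base frame: x ahead of the robot, y to its left, z up, the work surface at z = 0. Lengths are in mm, angles in rad, forces in N, time in s.
With the tool pointing down it reaches from about 275 to 1000 mm from the base axis. Payload 8.4 kg.
Tool frame: the origin (TCP) lies midway between the tips of the shut fingers; the grasp point (between the pads) lies 19 mm behind it; z points along the fingers, y is the line along which they close (so a half turn about z gives the same grasp; the last joint's range is limited). The gripper opens to 85 mm and grips with 20 to 120 N. Pads are 22 mm wide; open, the fingers measure 114 mm over their backs; the gripper's body (76 mm by 85 mm) begins 54 mm behind the grasp point. The pads swing forward as they close: fully open they stand 13 mm farther back than shut.
Start: joints at [1.191, 0.353, 1.633, -0, 1.155, -0.002], TCP at [230.547, 580.927, 231.281] pointing down, gripper open.
Joint ranges: [-2.63, 2.63], [-0.92, 2.1], [0.06, 2.66], [-1.3, 4.44], [0, 2.69], [-3.02, 3.02]. Speed limits (rad/s): [2.22, 2.22, 2.79, 3.14, 3.14, 3.14].

## Interface

Orientations are given as [roll, pitch, yaw] about the fixed x, y, z axes, in that order (R = Rz(yaw) Ry(pitch) Rx(roll)).
In Python, from rig import r, imaging gives the robot as it stands. The module is installed in compiled form; this text tells all that it offers.
- The arm moves only by the tool arm_command, never from a script. Its argument "deltas" is a list of rows, each an object of numbers: "hand": the finger opening in mm, from 0 to 85.4; "tx", "ty", "tz": the shift along the tool's x, y, z in mm; "wx", "wy", "wz": the turn, a rotation vector about the tool's x, y, z in rad. A call has 1 to 8 rows; each row shifts and turns the commanded pose from where the row before left it, along the tool's axes as they then stand; what a row does not reach is not made up. A row lasts 1/8 s, in which the tool goes at most 62.5 mm and 10.7 degrees, less where a joint would pass 70% of its speed; a pose out of reach is approached as far as the arm can. A call with a gripper value outside its range is refused whole. The fingers move at their own pace and stop on an object; "squeeze" is the grip in N (left out, the last holds). Time passes only in rows, so rows that do not move let the fingers close. It gives the time, the measured TCP pose, the force, the opening and the grip force at its end, in the units of the state.
- r.sense(): the state, without advancing time (a new reading comes with each control period).
- imaging.grab_frame(name): name is "scene" or "top"; returns a dict with "image" (420x560x3 uint8, red, green, blue), "mtx" (3x3 intrinsics, pixels), "world_to_cam" (4x4, takes a point from world to camera coordinates). Camera axes: x right, y up, looking along -z (the intrinsics and any distortion apply to the point x, -y, -z); pixel columns grow to the right and rows downward; lengths in mm; the calibration is good to about 2 mm. A picture is of the moment at which its call begins. There is no depth.
- r.sign_off(): hands the job in; it is judged then, once.
The state is a dict: "clock": time; "qpos": joint angles; "qvel": joint speeds; "joint_efforts": joint torques, N m; "eef_pos": TCP position; "tcp_rot": TCP orientation; "contact_force": force on the tool from outside, world axes, zero at the start; "wrist_torque": the same for the moment, N m; "opening": opening from 0.0 (shut) to 1.0 (fully open); "grasp_force": force on a finger pad.
Only numpy, scipy, OpenCV 4.12 (cv2) and the standard library are available. Lean on these libraries where they do the work, as an engineer would, in place of code of your own. Each camera call takes 0.05 s, during which the arm holds its last target. There are 200 camera calls.

## Task

Open the gate of the steel bottle pen: press its thumb lever fully down to lift the latch bar out of the catch, swing the gate wide open towards you (80 degrees or more) and leave it standing there with the latch bar dropped back down. Work it gently, by the lever rather than by the bar, without forcing the lever or gate, and do not disturb the bottles in the pen or the other things on the bench.

Things in the scene. Friction and masses are not known exactly. Their poses are not given: they have to be found in the camera images.
- pen: Open-topped bottle pen, a fixed cage of steel posts and rods, 320 wide, 220 deep, 175 high. Origin on the bench under the middle of the shut gate; x points from the gate into the pen, y to the left as seen looking into it. The gate closes the -x side. Left post and right post stand at y +138 and -138.
- gate (a joint): Gate angle: 0 shut, grows as the free (right, -y) end swings out to the pen's -x side, clockwise seen from above; end stop 1.9 rad. Frame gate 240 wide, 12 thick, from 45 to 172 above the bench: low things pass beneath it. Light hinge friction (about 1 N at the pull plate); it stays where it is left. While the catch holds the bar it moves only some 2 mm.
- latch (a joint): Latch angle: 0 with the bar down at rest, grows as the thumb pad is pressed. A rigid seesaw of thumb lever and weighted bar on the gate's front: pad down, bar up; it drops when let go. It takes 2 to 4 N until the lever meets a rubber buffer at about 0.29 rad, then 5 N per mm more. Over 15 N on gate or lever is forcing it. The bar clears the catch from about 0.27 rad on: press onto the buffer.
- hinge_axis (a point): Point on the gate's vertical hinge axis at its left end, 152 above the bench.
- pull_gap (a point): Point fixed on the gate, 152 above the bench, 150 from the hinge axis along the gate, 31 in front of its middle plane; x square to the gate towards its back, y along it to the hinge. Middle of the 45 wide gap between gate face and pull plate, open above and at the ends. The lever's thumb pad lies in it: a closed fingertip from above presses the pad's middle, then pulls the gate by the plate.
- pull_plate (a point): Middle of the top edge of the upright pull plate on the gate's front: 60 wide along the gate, 5 thick, from 101 to 175 above the bench, inner side 23 in front of pull_gap. It hangs from low brackets (their top 107 above the bench).
- latch_mount (a point): Point on the gate at the latch's pivot, 200 from the hinge axis, 150 above the bench. The lever's flat thumb pad (36 out from the gate, 44 along it, 4 thick) has its middle 50 from the pivot towards the hinge, on a stem clamped by hand at any height: its top is 140 to 164 above the bench at rest, which is not measured: find it by touch. On the buffer it is about 15 lower than at rest.
- catch (a point): Top of the front cheek of the catch on the right post, 160 above the bench. The latch bar (12 high, 8 thick, reaching 85 from the pivot past the gate's free end) sits behind this cheek, its underside 16 below the cheek's top, and blocks the gate until lifted over it.
- bottle_a: Amber bottle, diameter 60, 135 tall, loose in the pen; origin at its underside.
- bottle_b: White bottle, diameter 54, 120 tall, loose in the pen; origin at its underside.
- cap: Orange screw cap, diameter 33, 20 tall, on the bench before the gate, low enough for the gate to pass over; origin at its underside.
- tub: Blue open tub, 150 x 190 x 120 high, loose on the bench to one side; origin at its underside.
- tube_rack: Green tube rack, 100 x 200, 40 high, loose on the bench to one side; origin at its underside.
- pipette: Violet and white pipette lying on the bench, 230 long, 22 wide; origin at its underside.
- beaker: Clear plastic beaker, diameter 70, 85 tall; origin at its underside.

How it is judged:
By the outcome, as a careful person would: the job done as asked, in the order asked, and still so for the second after the job is handed in, with the robot touching nothing.
It also fails if it takes over 54 s, if anything falls off the work surface, if the arm or the gripper's body presses on something with over 40 N, if the wrist force passes 120 N, or if a joint passes its speed limit or range.

## Working session

There is one attempt and no reset: what is moved stays moved. The work goes in short steps, Python scripts to look and compute and a tool call to move; the robot and the scene stay as the last step left them, time stands still between calls to the robot, and variables do not carry over. Pictures are saved under pics/ and viewed, at most 10 in all, crops included, and the job is handed in when it is done.

Besides the shell and the picture viewer there is one more tool, called after "Request:" as name(argument=value, ...) on one line, values as JSON. arm_command: Moves the arm, as the interface text tells. Its arguments: {"type":"object","properties":{"deltas":{"type":"array"},"squeeze":{"type":"number"}},"required":["deltas"]}

```bash
mkdir -p pics; python3 - <<'E'
from rig import r, imaging
import cv2,pickle
for n in ("top","scene"):
    f=imaging.grab_frame(n); pickle.dump(f,open(f"pics/{n}0.pkl","wb"))
    cv2.imwrite(f"pics/{n}0.png",f["image"][:,:,::-1]); print(n,f["mtx"],f["world_to_cam"],[k for k in f])
print(r.sense())
E
```

```text
top [[499.92454606   0.         280.24719544]
 [  0.         499.92454606 213.72741355]
 [  0.           0.           1.        ]] [[-1.11473956e-02 -9.99565343e-01 -2.72921403e-02  1.85053324e+01]
 [ 9.88514741e-01 -1.51297296e-02  1.50365213e-01 -5.31033571e+02]
 [-1.50712778e-01 -2.53025025e-02  9.88253734e-01 -1.29046571e+03]
 [ 0.00000000e+00  0.00000000e+00  0.00000000e+00  1.00000000e+00]] ['image', 'mtx', 'world_to_cam']
scene [[384.91479519   0.         273.36930875]
 [  0.         384.91479519 218.24348179]
 [  0.           0.           1.        ]] [[-8.19099002e-01  5.73485073e-01  1.38454163e-02  4.42831282e+02]
 [-3.79698650e-01 -5.60093118e-01  7.36291134e-01  1.04818986e+02]
 [ 4.30006697e-01  5.97838247e-01  6.76523222e-01 -1.38958324e+03]
 [ 0.00000000e+00  0.00000000e+00  0.00000000e+00  1.00000000e+00]] ['image', 'mtx', 'world_to_cam']
{'clock': 0.1, 'qpos': array([ 1.19060595e+00,  3.53566896e-01,  1.63408416e+00,  2.79469426e-05,
        1.15520430e+00, -2.39975280e-03]), 'qvel': array([-3.92617245e-04, -9.27302053e-04, -1.31253987e-03, -1.12728555e-03,
        2.65806348e-04,  4.75757849e-05]), 'joint_efforts': array([-6.00999647e-05, -6.06354189e+01, -3.42816210e+01, -2.56600595e-05,
        3.89837383e-03,  2.16051416e-05]), 'eef_pos': array([230.36980555, 580.51838111, 230.63380992]), 'tcp_rot': array([-3.14033002e+00, -2.85838532e-05,  2.76379071e+00]), 'contact_force': array([0.10756815, 0.13534242, 0.12759944]), 'wrist_torque': array([-0.00422418, -0.04407952,  0.00496612]), 'grasp_force': 0.0, 'opening': 0.9959693733748142}
```

View pics/top0.png

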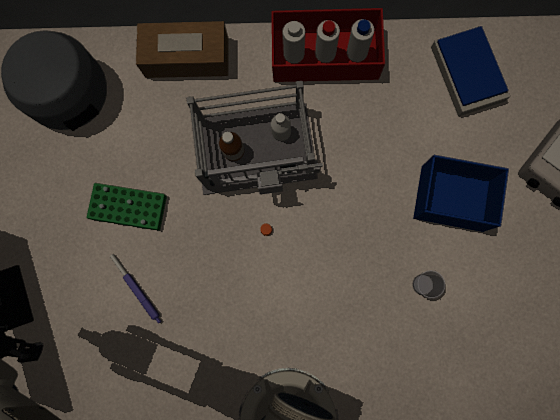

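View pics/scene0.png

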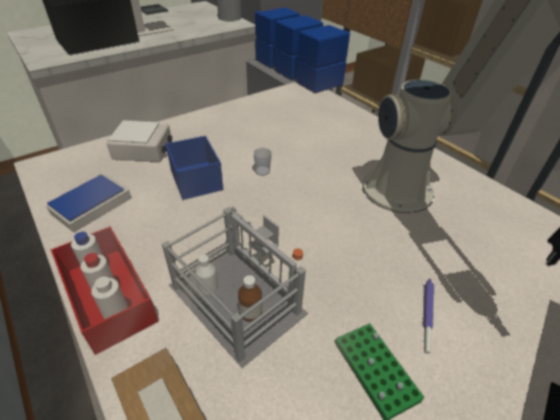

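The top view shows the pen at about (190–320, 85–190), with its gate facing the robot, the pull plate near (270, 178) and the cap at (266, 229). I'll enlarge both views.

```bash
python3 - <<'E'
import cv2,numpy as np
a=cv2.imread("pics/top0.png")[75:215,175:335]; a=cv2.convertScaleAbs(a,alpha=1.6)
cv2.imwrite("pics/topc.png",cv2.resize(a,None,fx=4.25,fy=4.25,interpolation=cv2.INTER_CUBIC))
b=cv2.imread("pics/scene0.png")[200:360,155:315]
cv2.imwrite("pics/scenec.png",cv2.resize(b,None,fx=3.75,fy=3.75,interpolation=cv2.INTER_CUBIC))
E
```

```text
(no output)
```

View pics/topc.png

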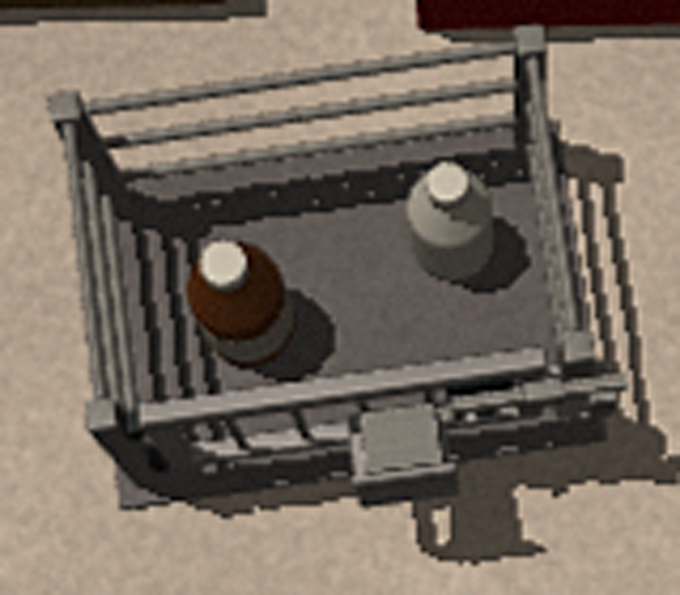

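View pics/scenec.png

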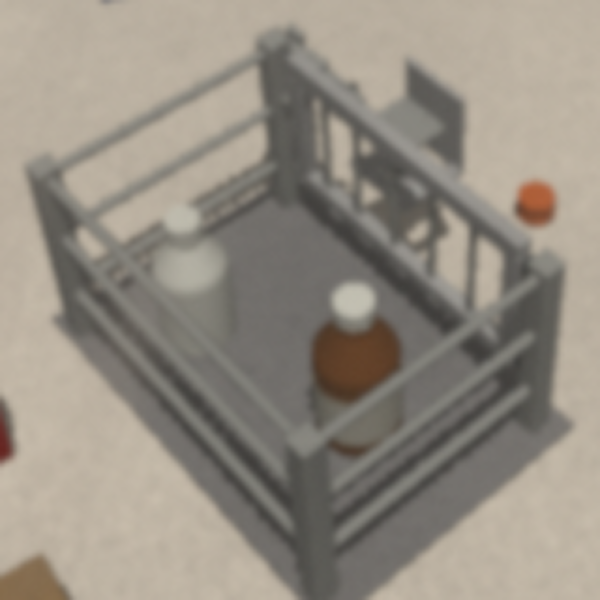

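The top crop shows the post tops at crop pixels (100,413), (577,347), (65,105) and (530,40), and the plate's top edge running from (352,475) to (455,462). In the scene crop the post tops are at (548,268), (277,42), (308,437) and (45,165). The plate is above the pad at (410–465, 60–105).

```bash
cat >h.py <<'E'
import numpy as np,pickle
F={n:pickle.load(open(f"pics/{n}0.pkl","rb")) for n in("top","scene")}
def unproj(n,u,v,z):
    f=F[n];K=f["mtx"];T=f["world_to_cam"];R=T[:3,:3];c=-R.T@T[:3,3]
    d=np.linalg.inv(K)@[u,v,1];d=R.T@(d*[1,-1,-1]);return c+d*(z-c[2])/d[2]
def proj(n,P):
    f=F[n];T=f["world_to_cam"];p=(T[:3,:3]@np.atleast_2d(P).T).T+T[:3,3]
    p=p*[1,-1,-1];q=(f["mtx"]@p.T).T;return q[:,:2]/q[:,2:]
tc=lambda u,v:(u/4.25+175-.4,v/4.25+75-.4)
sc=lambda u,v:(u/3.75+155-.4,v/3.75+200-.4)
E
python3 - <<'E'
from h import *
np.set_printoptions(precision=1,suppress=True)
t=[(100,413),(577,347),(65,105),(530,40)];s=[(548,268),(277,42),(308,437),(45,165)]
A=[]
for a,b in zip(t,s):
    p=unproj("top",*tc(*a),175);q=unproj("scene",*sc(*b),175);A.append((p+q)[:2]/2);print(p,q)
A=np.array(A)
for i,j in((0,1),(2,3),(0,2),(1,3)):
    d=A[j]-A[i];print(i,j,np.hypot(*d),np.arctan2(d[1],d[0]))
print("mid front",(A[0]+A[1])/2)
print("plate",[unproj("top",*tc(*a),175) for a in((352,475),(455,462),(404,469))], [unproj("scene",*sc(*a),175) for a in((409,60),(464,103))])
print("cap",unproj("top",266,229,20))
E
```

```text
[616.9 206.6 175. ] [617.2 213.9 175. ]
[650.8 -66.7 175. ] [649.1 -58.3 175. ]
[802.2 229.8 175. ] [798.7 233.6 175. ]
[836. -43. 175.] [833.8 -38.  175. ]
0 1 274.72232043324004 -1.4509425469019073
2 3 274.33160531887415 -1.4448795037066684
0 2 184.63333710114676 0.11613624119955618
1 3 186.2955621469187 0.11829377101835013
mid front [633.5  73.9]
plate [array([578.3,  62.4, 175. ]), array([584.9,   3.8, 175. ]), array([581.3,  32.8, 175. ])] [array([582. ,  10.2, 175. ]), array([575.3,  67.4, 175. ])]
cap [493.3  50.9  20. ]
```

Request:
arm_command(deltas=[{"hand":0,"wz":-0.125},{"hand":0,"wz":-0.125},{"hand":0,"wz":-0.125},{"hand":0,"wz":-0.123},{"hand":0,"tx":-11,"ty":-20},{"hand":0,"tx":-22,"ty":-41},{"hand":0,"tx":-22,"ty":-41},{"hand":0,"tx":-22,"ty":-41}])

```text
schema error: expected keys hand, tx, ty, tz, wx, wy, wz
```

Request:
arm_command(deltas=[{"hand":0,"tx":-22,"ty":-41},{"hand":0,"tx":-22,"ty":-41},{"hand":0,"tx":-22,"ty":-41},{"hand":0,"tx":-22,"ty":-41},{"hand":0,"tx":-22,"ty":-41},{"hand":0,"tx":-22,"ty":-41},{"hand":0,"tx":-22,"ty":-41},{"hand":0,"tx":-22,"ty":-41}])

```text
schema error: expected keys hand, tx, ty, tz, wx, wy, wz
```

Request:
arm_command(deltas=[{"hand":0,"tx":-22,"ty":-41},{"hand":0,"tx":-22,"ty":-41},{"hand":0,"tx":-11,"ty":-24},{"hand":0}])

```text
schema error: expected keys hand, tx, ty, tz, wx, wy, wz
```

```bash
python3 - <<'E'
from rig import r, imaging
import cv2
b=imaging.grab_frame("scene")["image"][150:300,190:340,::-1]; a=imaging.grab_frame("top")["image"][110:260,200:350,::-1]
a=cv2.convertScaleAbs(a,alpha=1.6)
im=cv2.hconcat([cv2.resize(x,(400,400),interpolation=cv2.INTER_CUBIC) for x in(b,a)])
cv2.imwrite("pics/n1.png",im);s=r.sense();print(s["clock"],s["eef_pos"],s["tcp_rot"],s["contact_force"],s["qpos"])
E
```

```text
0.2 [230.43373218 580.64549886 230.81810461] [-3.14068185e+00 -1.00902847e-05  2.76383365e+00] [-0.10169825 -0.34873221 -0.55828289] [ 1.19059615e+00  3.53431374e-01  1.63385134e+00  8.59869422e-06
  1.15522077e+00 -2.44465793e-03]
```

View pics/n1.png

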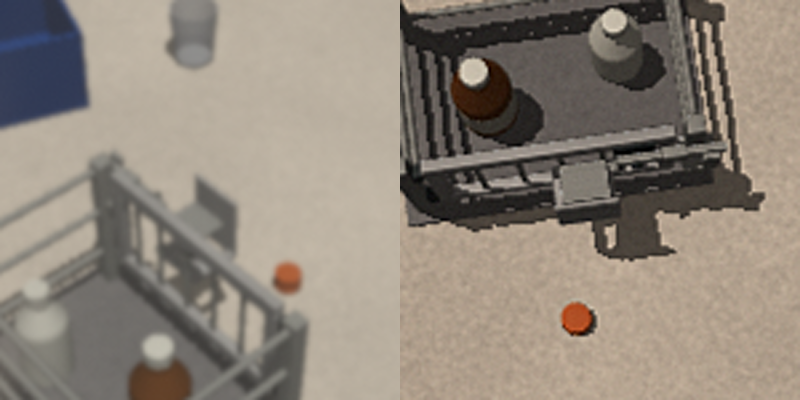

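The arm has not moved, because every row needs all seven keys. The picture shows the scene unchanged.

Request:
arm_command(deltas=[{"hand":0,"tx":0,"ty":0,"tz":0,"wx":0,"wy":0,"wz":-0.125},{"hand":0,"tx":0,"ty":0,"tz":0,"wx":0,"wy":0,"wz":-0.125},{"hand":0,"tx":0,"ty":0,"tz":0,"wx":0,"wy":0,"wz":-0.125},{"hand":0,"tx":0,"ty":0,"tz":0,"wx":0,"wy":0,"wz":-0.123},{"hand":0,"tx":-11,"ty":-20,"tz":0,"wx":0,"wy":0,"wz":0},{"hand":0,"tx":-22,"ty":-41,"tz":0,"wx":0,"wy":0,"wz":0},{"hand":0,"tx":-22,"ty":-41,"tz":0,"wx":0,"wy":0,"wz":0},{"hand":0,"tx":-22,"ty":-41,"tz":0,"wx":0,"wy":0,"wz":0}])

```text
clock: 1.2
eef_pos: [325.1, 445.8, 231.2]
tcp_rot: [-3.141, 0.0, -3.024]
contact_force: [0.4, -0.2, 0.6]
opening: -0.001
grasp_force: 0.0
```

Request:
arm_command(deltas=[{"hand":0,"tx":-22,"ty":-41,"tz":0,"wx":0,"wy":0,"wz":0},{"hand":0,"tx":-22,"ty":-41,"tz":0,"wx":0,"wy":0,"wz":0},{"hand":0,"tx":-22,"ty":-41,"tz":0,"wx":0,"wy":0,"wz":0},{"hand":0,"tx":-22,"ty":-41,"tz":0,"wx":0,"wy":0,"wz":0},{"hand":0,"tx":-22,"ty":-41,"tz":0,"wx":0,"wy":0,"wz":0},{"hand":0,"tx":-22,"ty":-41,"tz":0,"wx":0,"wy":0,"wz":0},{"hand":0,"tx":-22,"ty":-41,"tz":0,"wx":0,"wy":0,"wz":0},{"hand":0,"tx":-22,"ty":-41,"tz":0,"wx":0,"wy":0,"wz":0}])

```text
clock: 2.2
eef_pos: [538.5, 141.1, 231.3]
tcp_rot: [-3.141, -0.0, -3.025]
contact_force: [1.4, 1.3, -0.6]
opening: 0.003
grasp_force: 0.0
```

Request:
arm_command(deltas=[{"hand":0,"tx":-22,"ty":-41,"tz":0,"wx":0,"wy":0,"wz":0},{"hand":0,"tx":-22,"ty":-41,"tz":0,"wx":0,"wy":0,"wz":0},{"hand":0,"tx":-11,"ty":-24,"tz":0,"wx":0,"wy":0,"wz":0},{"hand":0,"tx":0,"ty":0,"tz":20,"wx":0,"wy":0,"wz":0},{"hand":0,"tx":0,"ty":0,"tz":20,"wx":0,"wy":0,"wz":0},{"hand":0,"tx":0,"ty":0,"tz":0,"wx":0,"wy":0,"wz":0}])

```text
clock: 2.95
eef_pos: [603.9, 43.9, 189.8]
tcp_rot: [-3.142, -0.003, -3.024]
contact_force: [-0.4, -0.1, 1.3]
opening: -0.005
grasp_force: 0.0
```

```bash
cat >look.py <<'E'
import sys
from rig import r, imaging
import cv2
b=imaging.grab_frame("scene")["image"][150:300,190:340,::-1]; a=imaging.grab_frame("top")["image"][110:260,200:350,::-1]
a=cv2.convertScaleAbs(a,alpha=1.6)
im=cv2.hconcat([cv2.resize(x,(400,400),interpolation=cv2.INTER_CUBIC) for x in(b,a)])
cv2.imwrite(sys.argv[1],im);s=r.sense();print(s["clock"],s["eef_pos"],s["tcp_rot"],s["contact_force"],s["qpos"])
E
python3 look.py pics/n2.png
```

```text
3.05 [605.36932356  44.45964979 191.74011615] [-3.14148010e+00 -3.37287529e-05 -3.02285396e+00] [ 0.54844838 -0.53327953  0.44409243] [ 7.09037833e-02  3.64779872e-01  1.71085939e+00 -1.30287143e-04
  1.06598170e+00 -1.61856822e+00]
```

View pics/n2.png

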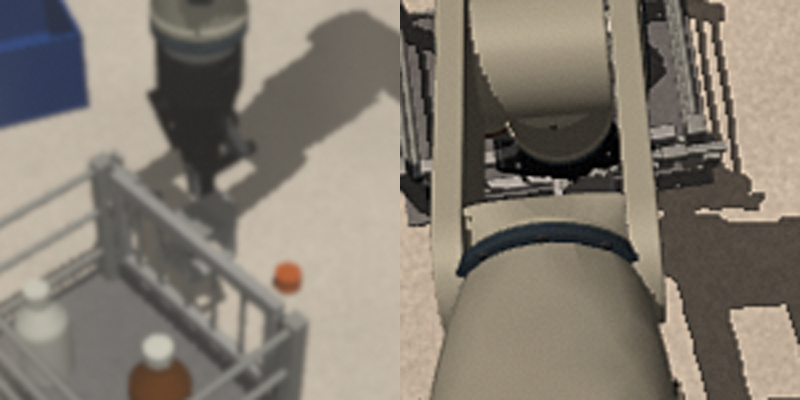

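The fingertip is at about (203,195) in the scene crop, between the plate (200–237) and the gate. Next I descend in small steps while watching the force.

Request:
arm_command(deltas=[{"hand":0,"tx":0,"ty":0,"tz":7,"wx":0,"wy":0,"wz":0},{"hand":0,"tx":0,"ty":0,"tz":7,"wx":0,"wy":0,"wz":0},{"hand":0,"tx":0,"ty":0,"tz":2,"wx":0,"wy":0,"wz":0},{"hand":0,"tx":0,"ty":0,"tz":0,"wx":0,"wy":0,"wz":0}])

```text
clock: 3.55
eef_pos: [605.4, 45.1, 175.1]
tcp_rot: [-3.142, -0.0, -3.021]
contact_force: [0.6, -0.1, -0.3]
opening: 0.004
grasp_force: 0.0
```

Request:
arm_command(deltas=[{"hand":0,"tx":0,"ty":0,"tz":1,"wx":0,"wy":0,"wz":0},{"hand":0,"tx":0,"ty":0,"tz":1,"wx":0,"wy":0,"wz":0}])

```text
clock: 3.8
eef_pos: [605.6, 45.0, 173.4]
tcp_rot: [-3.142, 0.0, -3.021]
contact_force: [-0.9, -0.2, -0.2]
opening: 0.004
grasp_force: 0.0
```

Request:
arm_command(deltas=[{"hand":0,"tx":0,"ty":0,"tz":1,"wx":0,"wy":0,"wz":0},{"hand":0,"tx":0,"ty":0,"tz":1,"wx":0,"wy":0,"wz":0}])

```text
clock: 4.05
eef_pos: [605.5, 45.0, 171.2]
tcp_rot: [-3.142, 0.0, -3.021]
contact_force: [0.4, 0.3, -0.2]
opening: -0.003
grasp_force: 0.0
```

Request:
arm_command(deltas=[{"hand":0,"tx":0,"ty":0,"tz":2,"wx":0,"wy":0,"wz":0},{"hand":0,"tx":0,"ty":0,"tz":2,"wx":0,"wy":0,"wz":0}])

```text
clock: 4.3
eef_pos: [605.5, 45.0, 167.1]
tcp_rot: [-3.142, -0.0, -3.021]
contact_force: [0.8, -0.0, -0.7]
opening: 0.003
grasp_force: 0.0
```

Request:
arm_command(deltas=[{"hand":0,"tx":0,"ty":0,"tz":1.5,"wx":0,"wy":0,"wz":0},{"hand":0,"tx":0,"ty":0,"tz":1.5,"wx":0,"wy":0,"wz":0}])

```text
clock: 4.55
eef_pos: [605.5, 45.0, 164.2]
tcp_rot: [-3.142, -0.0, -3.021]
contact_force: [-0.9, -0.7, 0.1]
opening: 0.001
grasp_force: 0.0
```

Request:
arm_command(deltas=[{"hand":0,"tx":0,"ty":0,"tz":1.5,"wx":0,"wy":0,"wz":0},{"hand":0,"tx":0,"ty":0,"tz":1.5,"wx":0,"wy":0,"wz":0}])

```text
clock: 4.8
eef_pos: [605.5, 45.0, 161.2]
tcp_rot: [3.142, 0.0, -3.021]
contact_force: [-0.2, -0.2, -1.0]
opening: -0.002
grasp_force: 0.0
```

Request:
arm_command(deltas=[{"hand":0,"tx":0,"ty":0,"tz":1.5,"wx":0,"wy":0,"wz":0},{"hand":0,"tx":0,"ty":0,"tz":1.5,"wx":0,"wy":0,"wz":0}])

```text
clock: 5.05
eef_pos: [605.5, 45.0, 158.2]
tcp_rot: [-3.142, 0.0, -3.021]
contact_force: [-0.2, -0.0, 0.2]
opening: 0.001
grasp_force: 0.0
```

Request:
arm_command(deltas=[{"hand":0,"tx":0,"ty":0,"tz":1.5,"wx":0,"wy":0,"wz":0},{"hand":0,"tx":0,"ty":0,"tz":1.5,"wx":0,"wy":0,"wz":0}])

```text
clock: 5.3
eef_pos: [605.5, 45.0, 155.2]
tcp_rot: [3.142, -0.0, -3.021]
contact_force: [0.1, 0.3, -0.2]
opening: -0.005
grasp_force: 0.0
```

Request:
arm_command(deltas=[{"hand":0,"tx":0,"ty":0,"tz":1.5,"wx":0,"wy":0,"wz":0},{"hand":0,"tx":0,"ty":0,"tz":1.5,"wx":0,"wy":0,"wz":0}])

```text
clock: 5.55
eef_pos: [605.5, 45.0, 152.2]
tcp_rot: [-3.142, -0.0, -3.021]
contact_force: [-0.2, -1.1, -0.5]
opening: 0.003
grasp_force: 0.0
```

Request:
arm_command(deltas=[{"hand":0,"tx":0,"ty":0,"tz":1.5,"wx":0,"wy":0,"wz":0},{"hand":0,"tx":0,"ty":0,"tz":1.5,"wx":0,"wy":0,"wz":0}])

```text
clock: 5.8
eef_pos: [605.5, 45.0, 149.2]
tcp_rot: [-3.142, -0.0, -3.021]
contact_force: [0.5, 1.0, 0.3]
opening: 0.002
grasp_force: 0.0
```

Request:
arm_command(deltas=[{"hand":0,"tx":0,"ty":0,"tz":1.5,"wx":0,"wy":0,"wz":0},{"hand":0,"tx":0,"ty":0,"tz":1.5,"wx":0,"wy":0,"wz":0}])

```text
clock: 6.05
eef_pos: [605.6, 45.0, 146.4]
tcp_rot: [-3.141, 0.0, -3.021]
contact_force: [-0.9, -0.6, 2.5]
opening: 0.004
grasp_force: 1.2
```

Request:
arm_command(deltas=[{"hand":0,"tx":0,"ty":0,"tz":1.5,"wx":0,"wy":0,"wz":0},{"hand":0,"tx":0,"ty":0,"tz":1.5,"wx":0,"wy":0,"wz":0}])

```text
clock: 6.3
eef_pos: [605.6, 44.8, 143.3]
tcp_rot: [-3.141, 0.0, -3.021]
contact_force: [-0.4, -1.2, 3.3]
opening: -0.0
grasp_force: 1.2
```

Request:
arm_command(deltas=[{"hand":0,"tx":0,"ty":0,"tz":1.5,"wx":0,"wy":0,"wz":0},{"hand":0,"tx":0,"ty":0,"tz":1.5,"wx":0,"wy":0,"wz":0}])

```text
clock: 6.55
eef_pos: [605.7, 45.0, 140.2]
tcp_rot: [-3.142, 0.0, -3.021]
contact_force: [0.2, -1.0, 3.1]
opening: -0.001
grasp_force: 1.2
```

Request:
arm_command(deltas=[{"hand":0,"tx":0,"ty":0,"tz":1,"wx":0,"wy":0,"wz":0},{"hand":0,"tx":0,"ty":0,"tz":1,"wx":0,"wy":0,"wz":0}])

```text
clock: 6.8
eef_pos: [605.6, 45.1, 138.3]
tcp_rot: [3.142, 0.0, -3.021]
contact_force: [-0.2, -1.3, 1.9]
opening: -0.0
grasp_force: 1.1
```

Request:
arm_command(deltas=[{"hand":0,"tx":0,"ty":0,"tz":1,"wx":0,"wy":0,"wz":0},{"hand":0,"tx":0,"ty":0,"tz":0,"wx":0,"wy":0,"wz":0}])

```text
clock: 7.05
eef_pos: [605.5, 45.1, 137.2]
tcp_rot: [3.142, -0.0, -3.021]
contact_force: [0.1, -0.5, 1.8]
opening: 0.001
grasp_force: 0.7
```

Request:
arm_command(deltas=[{"hand":0,"tx":0,"ty":0,"tz":1,"wx":0,"wy":0,"wz":0},{"hand":0,"tx":0,"ty":0,"tz":0,"wx":0,"wy":0,"wz":0}])

```text
clock: 7.3
eef_pos: [605.5, 45.1, 136.2]
tcp_rot: [3.142, -0.0, -3.021]
contact_force: [1.1, -0.5, 2.2]
opening: -0.0
grasp_force: 0.8
```

Request:
arm_command(deltas=[{"hand":0,"tx":0,"ty":0,"tz":0.7,"wx":0,"wy":0,"wz":0},{"hand":0,"tx":0,"ty":0,"tz":0,"wx":0,"wy":0,"wz":0}])

```text
clock: 7.55
eef_pos: [605.5, 45.0, 135.5]
tcp_rot: [3.142, -0.0, -3.021]
contact_force: [1.1, -0.7, 2.5]
opening: 0.001
grasp_force: 0.9
```

Request:
arm_command(deltas=[{"hand":0,"tx":0,"ty":0,"tz":0.8,"wx":0,"wy":0,"wz":0},{"hand":0,"tx":0,"ty":0,"tz":0,"wx":0,"wy":0,"wz":0}])

```text
clock: 7.8
eef_pos: [605.5, 45.0, 134.8]
tcp_rot: [-3.142, 0.0, -3.021]
contact_force: [0.8, -1.5, 2.1]
opening: 0.001
grasp_force: 0.8
```

Request:
arm_command(deltas=[{"hand":0,"tx":0,"ty":0,"tz":0.8,"wx":0,"wy":0,"wz":0},{"hand":0,"tx":0,"ty":0,"tz":0,"wx":0,"wy":0,"wz":0}])

```text
clock: 8.05
eef_pos: [605.6, 45.0, 134.1]
tcp_rot: [-3.141, 0.0, -3.021]
contact_force: [0.9, -1.3, 2.6]
opening: -0.001
grasp_force: 1.5
```

Request:
arm_command(deltas=[{"hand":0,"tx":0,"ty":0,"tz":0.7,"wx":0,"wy":0,"wz":0},{"hand":0,"tx":0,"ty":0,"tz":0,"wx":0,"wy":0,"wz":0}])

```text
clock: 8.3
eef_pos: [605.6, 44.9, 133.5]
tcp_rot: [-3.141, 0.0, -3.021]
contact_force: [-0.3, -2.3, 5.4]
opening: 0.005
grasp_force: 2.3
```

Request:
arm_command(deltas=[{"hand":0,"tx":0,"ty":0,"tz":0.5,"wx":0,"wy":0,"wz":0},{"hand":0,"tx":0,"ty":0,"tz":0,"wx":0,"wy":0,"wz":0}])

```text
clock: 8.55
eef_pos: [605.7, 44.8, 133.2]
tcp_rot: [-3.141, 0.0, -3.021]
contact_force: [-1.5, -2.7, 6.8]
opening: 0.001
grasp_force: 2.9
```

Request:
arm_command(deltas=[{"hand":0,"tx":1.5,"ty":0.3,"tz":0,"wx":0,"wy":0,"wz":0.01},{"hand":0,"tx":1.5,"ty":0.3,"tz":0,"wx":0,"wy":0,"wz":0.01},{"hand":0,"tx":1.5,"ty":0.3,"tz":0,"wx":0,"wy":0,"wz":0.01}])

```text
clock: 8.93
eef_pos: [601.5, 45.3, 133.2]
tcp_rot: [-3.141, 0.001, -3.052]
contact_force: [0.0, -2.1, 5.7]
opening: 0.002
grasp_force: 2.5
```

Request:
arm_command(deltas=[{"hand":0,"tx":1.5,"ty":0.3,"tz":0,"wx":0,"wy":0,"wz":0.01},{"hand":0,"tx":1.5,"ty":0.3,"tz":0,"wx":0,"wy":0,"wz":0.01}])

```text
clock: 9.18
eef_pos: [598.4, 45.6, 133.3]
tcp_rot: [-3.141, 0.001, -3.072]
contact_force: [0.9, -3.2, 5.9]
opening: -0.001
grasp_force: 2.5
```

Request:
arm_command(deltas=[{"hand":0,"tx":1.5,"ty":0.3,"tz":0,"wx":0,"wy":0,"wz":0.01},{"hand":0,"tx":1.5,"ty":0.3,"tz":0,"wx":0,"wy":0,"wz":0.01}])

```text
clock: 9.43
eef_pos: [595.4, 46.0, 133.2]
tcp_rot: [-3.141, 0.001, -3.092]
contact_force: [0.9, -3.0, 5.7]
opening: 0.005
grasp_force: 2.5
```

Request:
arm_command(deltas=[{"hand":0,"tx":1.5,"ty":0.3,"tz":0,"wx":0,"wy":0,"wz":0.01},{"hand":0,"tx":1.5,"ty":0.3,"tz":0,"wx":0,"wy":0,"wz":0.01}])

```text
clock: 9.68
eef_pos: [592.3, 46.5, 133.2]
tcp_rot: [-3.141, 0.001, -3.112]
contact_force: [0.3, -2.3, 5.8]
opening: 0.001
grasp_force: 2.5
```

```bash
python3 look.py pics/n3.png
```

```text
9.775 [592.10019472  46.49928835 133.20501441] [-3.14137864e+00  7.57869188e-04 -3.11159292e+00] [ 0.31259503 -1.59300427  6.48375229] [ 7.59898324e-02  4.13902331e-01  1.78618157e+00 -3.07709053e-04
  9.40761542e-01 -1.52462495e+00]
```

View pics/n3.png

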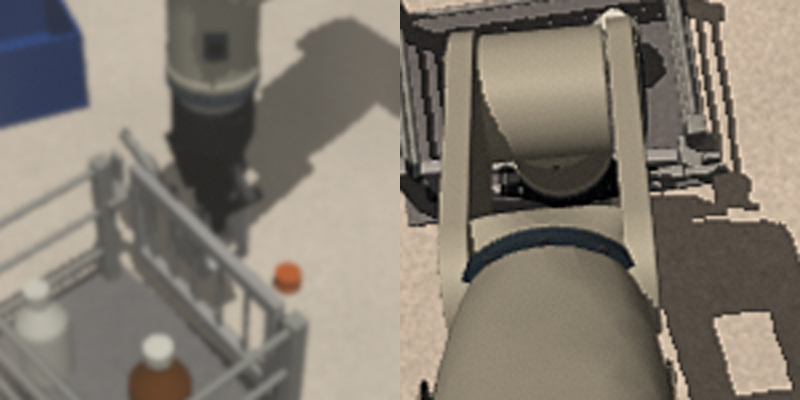

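The gate's free end, at (128,135), has left the post at (108,160). The gate is moving with the finger, so I'll continue along the arc.

Request:
arm_command(deltas=[{"hand":0,"tx":2.9,"ty":0.65,"tz":0,"wx":0,"wy":0,"wz":0.02},{"hand":0,"tx":4.3,"ty":1,"tz":0,"wx":0,"wy":0,"wz":0.03},{"hand":0,"tx":5.8,"ty":1.35,"tz":0,"wx":0,"wy":0,"wz":0.04},{"hand":0,"tx":5.8,"ty":1.35,"tz":0,"wx":0,"wy":0,"wz":0.04},{"hand":0,"tx":5.8,"ty":1.35,"tz":0,"wx":0,"wy":0,"wz":0.04},{"hand":0,"tx":5.8,"ty":1.35,"tz":0,"wx":0,"wy":0,"wz":0.04}])

```text
clock: 10.52
eef_pos: [562.2, 55.3, 133.2]
tcp_rot: [3.142, 0.001, 2.961]
contact_force: [0.6, -2.2, 4.9]
opening: 0.0
grasp_force: 2.4
```

Request:
arm_command(deltas=[{"hand":0,"tx":5.8,"ty":1.35,"tz":0,"wx":0,"wy":0,"wz":0.04},{"hand":0,"tx":5.8,"ty":1.35,"tz":0,"wx":0,"wy":0,"wz":0.04},{"hand":0,"tx":5.8,"ty":1.35,"tz":0,"wx":0,"wy":0,"wz":0.04},{"hand":0,"tx":5.8,"ty":1.35,"tz":0,"wx":0,"wy":0,"wz":0.04}])

```text
clock: 11.02
eef_pos: [540.8, 66.1, 133.1]
tcp_rot: [3.142, 0.001, 2.801]
contact_force: [-0.7, -2.5, 6.5]
opening: -0.001
grasp_force: 2.5
```

Request:
arm_command(deltas=[{"hand":0,"tx":5.8,"ty":1.35,"tz":0,"wx":0,"wy":0,"wz":0.04},{"hand":0,"tx":5.8,"ty":1.35,"tz":0,"wx":0,"wy":0,"wz":0.04},{"hand":0,"tx":5.8,"ty":1.35,"tz":0,"wx":0,"wy":0,"wz":0.04},{"hand":0,"tx":5.8,"ty":1.35,"tz":0,"wx":0,"wy":0,"wz":0.04},{"hand":0,"tx":5.8,"ty":1.35,"tz":0,"wx":0,"wy":0,"wz":0.04},{"hand":0,"tx":5.8,"ty":1.35,"tz":0,"wx":0,"wy":0,"wz":0.04},{"hand":0,"tx":5.8,"ty":1.35,"tz":0,"wx":0,"wy":0,"wz":0.04},{"hand":0,"tx":5.8,"ty":1.35,"tz":0,"wx":0,"wy":0,"wz":0.04}])

```text
clock: 12.02
eef_pos: [504.6, 97.0, 133.1]
tcp_rot: [3.142, 0.0, 2.48]
contact_force: [-1.0, -2.0, 7.2]
opening: 0.001
grasp_force: 2.7
```

Request:
arm_command(deltas=[{"hand":0,"tx":5.8,"ty":1.35,"tz":0,"wx":0,"wy":0,"wz":0.04},{"hand":0,"tx":5.8,"ty":1.35,"tz":0,"wx":0,"wy":0,"wz":0.04},{"hand":0,"tx":5.8,"ty":1.35,"tz":0,"wx":0,"wy":0,"wz":0.04},{"hand":0,"tx":5.8,"ty":1.35,"tz":0,"wx":0,"wy":0,"wz":0.04},{"hand":0,"tx":5.8,"ty":1.35,"tz":0,"wx":0,"wy":0,"wz":0.04},{"hand":0,"tx":5.8,"ty":1.35,"tz":0,"wx":0,"wy":0,"wz":0.04},{"hand":0,"tx":5.8,"ty":1.35,"tz":0,"wx":0,"wy":0,"wz":0.04},{"hand":0,"tx":5.8,"ty":1.35,"tz":0,"wx":0,"wy":0,"wz":0.04}])

```text
clock: 13.02
eef_pos: [480.4, 138.0, 133.1]
tcp_rot: [3.141, 0.0, 2.16]
contact_force: [0.5, -0.4, 5.2]
opening: -0.001
grasp_force: 2.6
```

```bash
python3 look.py pics/n4.png
```

```text
13.125 [480.28715571 138.38697818 133.07677419] [ 3.14068226e+00 -3.89945624e-04  2.16076655e+00] [-0.58544226  0.20660277  5.15041597] [ 2.77087605e-01  2.84595095e-01  1.98705873e+00  8.52617509e-04
  8.69192837e-01 -3.13432518e-01]
```

View pics/n4.png

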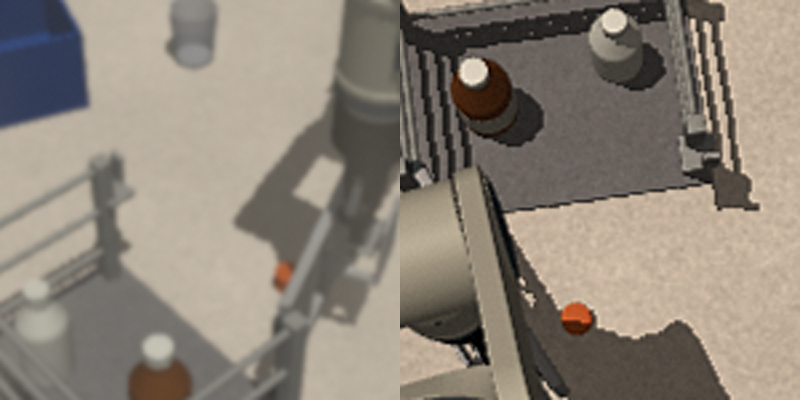

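Request:
arm_command(deltas=[{"hand":0,"tx":5.8,"ty":1.35,"tz":0,"wx":0,"wy":0,"wz":0.04},{"hand":0,"tx":5.8,"ty":1.35,"tz":0,"wx":0,"wy":0,"wz":0.04},{"hand":0,"tx":5.8,"ty":1.35,"tz":0,"wx":0,"wy":0,"wz":0.04},{"hand":0,"tx":5.8,"ty":1.35,"tz":0,"wx":0,"wy":0,"wz":0.04},{"hand":0,"tx":5.8,"ty":1.35,"tz":0,"wx":0,"wy":0,"wz":0.04},{"hand":0,"tx":5.8,"ty":1.35,"tz":0,"wx":0,"wy":0,"wz":0.04},{"hand":0,"tx":5.8,"ty":1.35,"tz":0,"wx":0,"wy":0,"wz":0.04},{"hand":0,"tx":5.8,"ty":1.35,"tz":0,"wx":0,"wy":0,"wz":0.04}])

```text
clock: 14.12
eef_pos: [470.7, 184.4, 133.2]
tcp_rot: [3.139, -0.0, 1.841]
contact_force: [2.8, -1.8, 3.8]
opening: -0.003
grasp_force: 2.1
```

Request:
arm_command(deltas=[{"hand":0,"tx":5.8,"ty":1.35,"tz":0,"wx":0,"wy":0,"wz":0.04},{"hand":0,"tx":5.8,"ty":1.35,"tz":0,"wx":0,"wy":0,"wz":0.04},{"hand":0,"tx":4.3,"ty":1,"tz":0,"wx":0,"wy":0,"wz":0.03},{"hand":0,"tx":2.9,"ty":0.65,"tz":0,"wx":0,"wy":0,"wz":0.02},{"hand":0,"tx":1.5,"ty":0.3,"tz":0,"wx":0,"wy":0,"wz":0.01},{"hand":0,"tx":0,"ty":0,"tz":0,"wx":0,"wy":0,"wz":0}])

```text
clock: 14.88
eef_pos: [471.0, 205.2, 133.2]
tcp_rot: [3.139, -0.001, 1.702]
contact_force: [4.9, -0.0, 4.0]
opening: -0.002
grasp_force: 2.6
```

Request:
arm_command(deltas=[{"hand":0,"tx":0,"ty":0.5,"tz":-2,"wx":0,"wy":0,"wz":0},{"hand":0,"tx":0,"ty":0.5,"tz":-3,"wx":0,"wy":0,"wz":0},{"hand":0,"tx":0,"ty":0,"tz":-3,"wx":0,"wy":0,"wz":0},{"hand":0,"tx":0,"ty":0,"tz":-3,"wx":0,"wy":0,"wz":0}])

```text
clock: 15.38
eef_pos: [470.5, 204.7, 143.8]
tcp_rot: [-3.141, 0.0, 1.702]
contact_force: [0.5, 0.0, 0.7]
opening: -0.002
grasp_force: 0.2
```

Request:
arm_command(deltas=[{"hand":0,"tx":0,"ty":0,"tz":-3,"wx":0,"wy":0,"wz":0},{"hand":0,"tx":0,"ty":0,"tz":-3,"wx":0,"wy":0,"wz":0},{"hand":0,"tx":0,"ty":0,"tz":-4,"wx":0,"wy":0,"wz":0},{"hand":0,"tx":0,"ty":0,"tz":-4,"wx":0,"wy":0,"wz":0}])

```text
clock: 15.88
eef_pos: [470.8, 204.8, 158.0]
tcp_rot: [-3.141, 0.0, 1.702]
contact_force: [-0.1, 0.7, -0.6]
opening: -0.001
grasp_force: 0.0
```

Request:
arm_command(deltas=[{"hand":0,"tx":0,"ty":0,"tz":-8,"wx":0,"wy":0,"wz":0},{"hand":0,"tx":0,"ty":0,"tz":-15,"wx":0,"wy":0,"wz":0},{"hand":0,"tx":0,"ty":0,"tz":-25,"wx":0,"wy":0,"wz":0},{"hand":0,"tx":0,"ty":0,"tz":-30,"wx":0,"wy":0,"wz":0},{"hand":0,"tx":20,"ty":0,"tz":-20,"wx":0,"wy":0,"wz":0},{"hand":0,"tx":35,"ty":0,"tz":0,"wx":0,"wy":0,"wz":0},{"hand":0,"tx":35,"ty":0,"tz":0,"wx":0,"wy":0,"wz":0},{"hand":0,"tx":35,"ty":0,"tz":0,"wx":0,"wy":0,"wz":0}])

```text
clock: 16.88
eef_pos: [454.5, 329.9, 257.0]
tcp_rot: [3.141, -0.001, 1.702]
contact_force: [0.8, -0.1, -0.9]
opening: -0.003
grasp_force: 0.0
```

Request:
arm_command(deltas=[{"hand":0,"tx":35,"ty":0,"tz":0,"wx":0,"wy":0,"wz":0},{"hand":0,"tx":35,"ty":0,"tz":0,"wx":0,"wy":0,"wz":0},{"hand":0,"tx":35,"ty":0,"tz":0,"wx":0,"wy":0,"wz":0},{"hand":0,"tx":35,"ty":0,"tz":0,"wx":0,"wy":0,"wz":0},{"hand":0,"tx":35,"ty":0,"tz":0,"wx":0,"wy":0,"wz":0},{"hand":0,"tx":15,"ty":0,"tz":0,"wx":0,"wy":0,"wz":0},{"hand":0,"tx":0,"ty":0,"tz":0,"wx":0,"wy":0,"wz":0},{"hand":0,"tx":0,"ty":0,"tz":0,"wx":0,"wy":0,"wz":0}])

```text
clock: 17.88
eef_pos: [430.0, 516.0, 255.9]
tcp_rot: [-3.141, 0.001, 1.701]
contact_force: [-0.3, -0.1, 0.6]
opening: 0.002
grasp_force: 0.0
```

```bash
sed -i 's/150:300,190:340/170:320,230:380/;s/110:260,200:350/110:260,150:300/' look.py; python3 look.py pics/n5.png
```

```text
17.975 [430.07086766 516.01791924 256.04404991] [3.14158714e+00 2.98525955e-04 1.70089768e+00] [ 0.39632765 -0.67073441  0.7594774 ] [ 8.73875057e-01  4.05318100e-01  1.49951373e+00 -2.36476097e-04
  1.23695890e+00  7.43851208e-01]
```

View pics/n5.png

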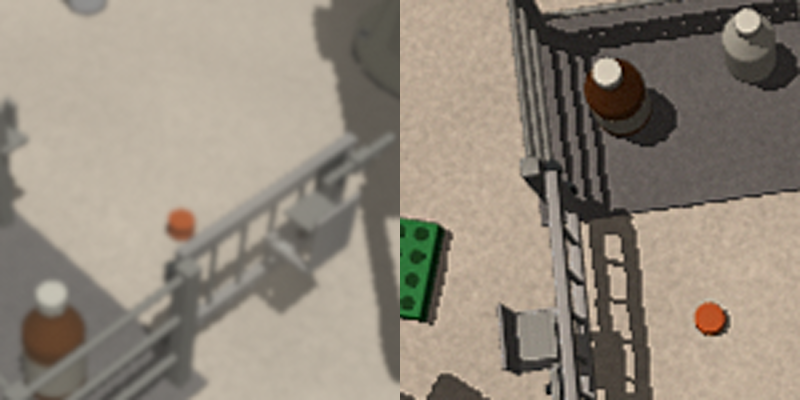

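The gate stands out from the post. In the top view its rail runs from (551,170) to (571,398). The bar is down past the free end, and the bottles and cap have not moved. I'll check the angle before handing in.

```bash
python3 - <<'E'
from h import *
g=lambda u,v:unproj("top",150+(u-400)*.375,110+v*.375,172)
d=g(571,398)-g(551,170); a=np.arctan2(d[1],d[0])
print(np.degrees(((-np.pi/2+.12)-a)%(2*np.pi)))
E
```

```text
91.33742150663979
```

```bash
python3 -c "
from rig import r
print(r.sign_off())"
```

```text
the job is handed in; nothing more can be done
None
```

The gate stands open at about 91° with the latch bar dropped back down; the bottles, cap and other things in view have not moved, the forces I read stayed under about 8 N, and the job was handed in at about 18 s.

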